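# Tap a stuck contact insert out of its knock-out stand

## Robot

A 6-joint arm with a two-finger parallel gripper is mounted at the origin on a cart in front of the work surface, level with it; the furniture and walls round the work are solid. World frame = base frame: x ahead of the robot, y to its left, z up, the work surface at z = 0. Lengths are in mm, angles in rad, forces in N, time in s.
With the tool pointing down it reaches from about 350 to 975 mm from the base axis. Payload 4.9 kg.
Tool frame: the origin (TCP) lies on the mounting face of the last link; the fingertips stand 173 mm ahead of it and the grasp point (between the pads) lies 155 mm ahead of it; z points along the fingers, y is the line along which they close (so a half turn about z gives the same grasp; the last joint's range is limited). The gripper opens to 85 mm and grips with 20 to 120 N. Pads are 22 mm wide; open, the fingers measure 114 mm over their backs; the gripper's body (76 mm by 85 mm) begins 54 mm behind the grasp point. The pads swing forward as they close: fully open they stand 13 mm farther back than shut.
Start: joints at [1.095, 0.053, 1.613, -0, 1.476, -0.119], TCP at [218.288, 585.622, 404.704] pointing down, gripper open.
Joint ranges: [-3.01, 3.01], [-1.01, 2.22], [0.06, 2.58], [-1.02, 4.17], [0.09, 2.62], [-3.14, 3.14]. Speed limits (rad/s): [2.57, 2.57, 3.14, 3.14, 3.14, 3.14].

## Interface

Orientations are given as a 3x3 rotation matrix whose columns are the frame's x, y, z axes.
In Python, from workcell import * gives the robot as it stands.
- The arm moves only by the shell command python3 -m crank 'ROWS'. ROWS is a JSON object of lists of equal length, an entry for each row: "delta_pos": the shift along the world's x, y, z in cm, a list of three; "twist": the turn about the world's z in degrees; "gripper": the opening, from -1 (shut) to 1 (fully open). In form: {"delta_pos": [[dx, dy, dz], ...], "twist": [twist, ...], "gripper": [gripper, ...]}. A call has 1 to 20 rows; each row is the pose to reach, as a shift and turn from the pose commanded when the call began; what a row does not reach only later rows make up. A row lasts 1/8 s, in which the tool goes at most 62.5 mm and 10.7 degrees, less where a joint would pass 70% of its speed; a pose out of reach is approached as far as the arm can. A call with a gripper value outside its range is refused whole. The fingers move at their own pace and stop on an object; the grip force is fixed at half the most. Time passes only in rows, so rows that repeat a pose let the fingers close. It gives the time, the measured TCP pose, the force, the opening and the grip force at its end, in the units of the state.
- get_obs(): the state, without advancing time (a new reading comes with each control period).
- capture(name): name is "side" or "top" or "wrist"; returns (picture, depth): 400x640x3 uint8, red, green, blue; 400x640 float32, mm along the optical axis (not along the pixel's ray), 0 where there is no reading.
- camera_info(name): a dict with "intrinsics" (3x3 intrinsics, pixels), "k1" (the pictures are not rectified: a ray, as slopes to the right and down, at radius r is drawn at 1 + k1 r^2 times it, then the intrinsics apply), "xyz" and "orientation" of the camera in the world; the wrist camera has in their place "mount" (4x4, takes a point from camera to tool coordinates, whose origin is the TCP and whose axes are the flange's). Camera axes: x right, y up, looking along -z (the intrinsics and any distortion apply to the point x, -y, -z); pixel columns grow to the right and rows downward; lengths in mm; the calibration is good to about 2 mm. A picture is of the moment at which its call begins: read the wrist's pose just before it. camera_info takes no time and is no camera call.
- job_done(): hands the job in; it is judged then, once.
The state is a dict: "t": time; "joint_pos": joint angles; "qvel": joint speeds; "tau": joint torques, N m; "ee_pos": TCP position; "tcp_rot": TCP orientation; "ft_force": force on the tool from outside, world axes, zero at the start; "wrist_torque": the same for the moment, N m; "gripper_width": finger opening in mm; "grip_force": force on a finger pad.
Only numpy, scipy, OpenCV 4.12 (cv2) and the standard library are available. Lean on these libraries where they do the work, as an engineer would, in place of code of your own. Each camera call takes 0.05 s, during which the arm holds its last target. There are 200 camera calls.

## Task

The blue contact insert is stuck in the slotted aluminium stand, with its top standing well above the plate. Take the soft orange-headed mallet by its handle and drive the insert down with light taps on its two brass end buttons in turn, never letting one end get more than about a centimetre lower than the other, until both buttons are flush with the plate. Then stand the mallet upright on the bench, away from the stand, and let go of it; leave the steel-headed drift where it is and do not touch the insert with the gripper.

Things in the scene. Friction and masses are not known exactly. Their poses are not given: they have to be found in the camera images.
- mallet: Soft mallet standing on its face, loose, 0.25 kg, 120 mm high: round orange head 36 mm across and 42 mm high, its flat face underneath; above it an upright light wood handle 22 mm across, 42 to 120 mm above the face. Origin: centre of the face (underside), z up along the handle. Grasp the handle from above, tap downward with the face.
- steel_drift: Steel drift of the mallet's shape and size, but with a bare steel head and a black handle, standing near it; the two may have changed places. Not to be used or moved. Origin: centre of its underside.
- insert: Blue bar 24 x 126 x 60 mm (x, y, z) with a domed brass button 6 mm high near each end of its top. Origin midway between the button tops, z up: the tops lie at y = +50 and -50 mm, z = 0. Starts level, button tops 100 mm above the bench. About 10 N down on a button slides that end only, as far as it is pushed, and it stays there. Hard stop when flush with the plate, 30 mm down.
- stand: Fixed aluminium plate 70 mm wide (x), 190 mm long (y), 30 mm thick, on four legs; its top is 70 mm above the bench. The insert sits in its 28 x 136 mm slot, which runs along y, and cannot leave it. Origin: centre of its footprint, on the bench. When a button is flush, the mallet's face, wider than the slot, meets the plate.
There are look-alikes about, which are no part of the job. Several things have the shape of the mallet; the one meant has the colours described above.

How it is judged:
By the outcome, as a careful person would: the job done as asked, in the order asked, and still so for the second after the job is handed in, with the robot touching nothing.
It also fails if it takes over 67 s, if anything falls off the work surface, if the arm or the gripper's body presses on something with over 40 N, if the wrist force passes 120 N, or if a joint passes its speed limit or range.

## Working session

There is one attempt and no reset: what is moved stays moved. The work goes in short steps, Python scripts to look and compute and a shell command to move; the robot and the scene stay as the last step left them, time stands still between calls to the robot, and variables do not carry over. Pictures are saved under pics/ and viewed, at most 10 in all, crops included, and the job is handed in when it is done.

```bash
mkdir -p pics
cat > h.py <<'E'
from workcell import *
import numpy as np, cv2
def pts(name, depth, obs=None):
    ci=camera_info(name); K=np.array(ci["intrinsics"]); k1=ci["k1"]
    h,w=depth.shape; u,v=np.meshgrid(np.arange(w),np.arange(h))
    p=np.stack([u,v],-1).reshape(-1,1,2).astype(np.float64)
    n=cv2.undistortPoints(p,K,np.array([k1,0,0,0,0.]),).reshape(h,w,2)
    c=np.stack([n[...,0]*depth,-n[...,1]*depth,-depth],-1)
    if name=="wrist":
        M=np.array(ci["mount"]); t=c@M[:3,:3].T+M[:3,3]
        return t@np.array(obs["tcp_rot"]).T+np.array(obs["ee_pos"])
    return c@np.array(ci["orientation"]).T+np.array(ci["xyz"])
def shot(name,fn):
    o=get_obs(); im,d=capture(name); cv2.imwrite(f"pics/{fn}.png",im[...,::-1]); P=pts(name,d,o); P[d==0]=np.nan
    np.savez(f"pics/{fn}.npz",im=im,P=P); return im,P
E
python3 - <<'E'
from h import *
for n in("top","side"):
    shot(n,n+"1"); c=camera_info(n); print(n,c["xyz"],c["k1"])
o=get_obs(); print(o["t"],o["ee_pos"],o["tcp_rot"],o["gripper_width"],o["ft_force"])
a=cv2.imread("pics/top1.png");b=cv2.imread("pics/side1.png")
E
```

```text
top [ 498.92662499 -186.86671505  923.29242038] 0.03353752844472667
side [ 195.0771641  -745.86837084  628.35003502] 0.022552255294836027
0.1 [218.19765212 585.41830999 403.57756352] [[-9.37008593e-01  3.49305238e-01 -8.64739773e-04]
 [ 3.49306232e-01  9.37007150e-01 -1.66031371e-03]
 [ 2.30311074e-04 -1.85778721e-03 -9.99998248e-01]] 85.04581364076685 [-0.1673593  -0.84650465  0.25152904]
```

View pics/top1.png

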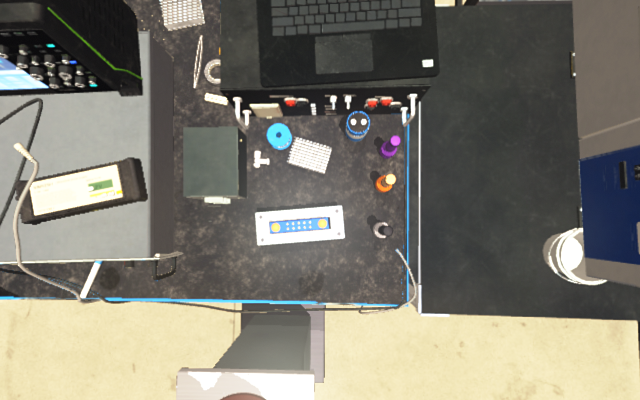

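View pics/side1.png

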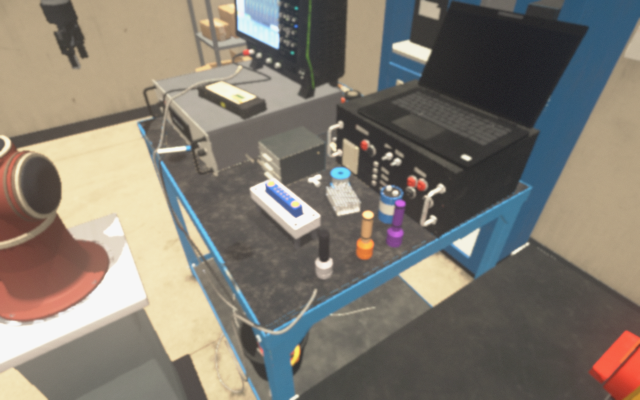

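The top view shows the stand at about (300,225), the orange mallet at (386,182), the drift at (382,230) and a purple look-alike at (391,146). There are other objects between the stand and the laptop box. Next I'll measure positions.

Run:
```python
from h import *
from scipy import ndimage as nd
for n in("top1","side1"):
    z=np.load(f"pics/{n}.npz"); P=z["P"]; hsv=cv2.cvtColor(z["im"],cv2.COLOR_RGB2HSV); H,S,V=[hsv[...,i].astype(int) for i in range(3)]
    reg=(P[...,0]>250)&(P[...,0]<700)&(P[...,1]>-450)&(P[...,1]<150)&(P[...,2]<160)&(P[...,2]>8)
    lab,k=nd.label(reg&~np.isnan(P[...,0]))
    print(n)
    for i in range(1,k+1):
        m=lab==i
        if m.sum()<60: continue
        q=P[m]; r,c=np.where(m); print(m.sum(),"px",c.mean().round(),r.mean().round(),"min",q.min(0).round(),"max",q.max(0).round())
    def st(nm,m):
        q=P[m]; print(nm,m.sum(),np.median(q,0).round(1),q.min(0).round(),q.max(0).round())
    st("orange",reg&(H>4)&(H<16)&(S>190)&(V>120)); st("purple",reg&(H>130)&(H<155)&(S>120))
    blue=reg&(H>100)&(H<120)&(S>130)&(P[...,2]>72)&(P[...,2]<112)
    st("blue",blue)
    yel=reg&(H>15)&(H<32)&(S>90)&(P[...,2]>85)&(P[...,2]<112); l2,k2=nd.label(yel)
    for i in range(1,k2+1):
        if (l2==i).sum()>8: st("yel",l2==i)
    if n=="top1":
        pl=reg&(abs(P[...,2]-70)<5)&(S<60)&(V>120); q=P[pl][:,:2]; q=q[(q[:,1]<120)]
        l3,k3=nd.label(pl)
        b=np.argmax(nd.sum(pl,l3,range(1,k3+1)))+1; q=P[l3==b]; print("plate",np.median(q[:,2]),cv2.minAreaRect(q[:,:2].astype(np.float32)))
        for rr,cc in((182,386),(180,390),(230,382),(230,388),(146,391),(140,395)): print(rr,cc,P[rr,cc].round())
```

```text
top1
4557 px 214.0 164.0 min [540.   6.   8.] max [700. 130. 102.]
142 px 357.0 135.0 min [ 692. -267.    9.] max [ 700. -232.   84.]
223 px 279.0 140.0 min [673. -95.   8.] max [699. -44.  45.]
295 px 390.0 147.0 min [ 653. -340.    9.] max [ 688. -306.  125.]
780 px 309.0 155.0 min [ 615. -192.    8.] max [696. -90.  35.]
131 px 259.0 160.0 min [627. -44.   8.] max [666. -10.  17.]
261 px 385.0 183.0 min [ 573. -330.    8.] max [ 607. -296.  125.]
2670 px 299.0 225.0 min [ 450. -222.   40.] max [536. -28. 103.]
238 px 382.0 230.0 min [ 468. -321.    9.] max [ 500. -292.  125.]
145 px 408.0 275.0 min [ 318. -388.    8.] max [ 441. -343.   17.]
orange 57 [ 585.9 -303.9   37.1] [ 573. -330.   27.] [ 607. -296.  104.]
purple 225 [ 664.5 -319.8   56.5] [ 653. -340.   13.] [ 685. -306.  125.]
blue 188 [ 495.1 -109.8   94.5] [ 477. -265.   74.] [700. -63.  99.]
yel 44 [ 498.1 -174.5   99. ] [ 492. -181.   95.] [ 505. -168.  103.]
yel 45 [488.2 -75.1  99. ] [482. -81.  96.] [495. -68. 101.]
plate 70.83024451912962 ((492.3696594238281, -124.74565887451172), (69.96772003173828, 189.83836364746094), 5.524620532989502)
182 386 [ 585. -306.  117.]
180 390 [ 589. -314.  119.]
230 382 [ 486. -298.  118.]
230 388 [ 486. -310.  121.]
146 391 [ 662. -317.  108.]
140 395 [ 672. -324.  120.]
side1
5027 px 289.0 179.0 min [ 450. -225.    8.] max [700. 128. 101.]
814 px 342.0 194.0 min [ 617. -193.    8.] max [700. -43.  42.]
73 px 315.0 180.0 min [628. -47.   8.] max [667. -12.  16.]
219 px 383.0 207.0 min [ 693. -269.    8.] max [ 700. -236.   83.]
527 px 396.0 224.0 min [ 653. -344.    8.] max [ 685. -308.  122.]
550 px 366.0 236.0 min [ 574. -335.    8.] max [ 607. -300.  123.]
592 px 324.0 255.0 min [ 468. -330.    8.] max [ 502. -296.  122.]
208 px 294.0 317.0 min [ 313. -393.    8.] max [ 442. -345.   17.]
  return _methods._mean(a, axis=axis, dtype=dtype,
  ret = um.true_divide(
Traceback (most recent call last):
ValueError: zero-size array to reduction operation minimum which has no identity
```

Mallet at about (590,-315), drift (485,-308), buttons at (498,-174.5) and (488,-75). All heights and sizes match what was given. I'll check heights along the travel path, then move.

```bash
python3 - <<'E' 2>/dev/null
from h import *
P=np.vstack([np.load(f"pics/{n}.npz")["P"].reshape(-1,3) for n in("top1","side1")])
for y0 in range(-400,700,100):
    print(y0,[int(np.nanmax(np.r_[-9,P[(P[:,0]>x)&(P[:,0]<x+100)&(P[:,1]>y0)&(P[:,1]<y0+100)&(P[:,2]<900)][:,2]])) for x in range(100,800,100)])
for n in("top1","side1"):
    Q=np.load(f"pics/{n}.npz")["P"]
    for nm,xy in(("mallet",(590,-315)),("drift",(485,-308)),("purple",(669,-324))):
        for lo,hi in((60,112),(10,36)):
            m=(np.hypot(Q[...,0]-xy[0],Q[...,1]-xy[1])<28)&(Q[...,2]>lo)&(Q[...,2]<hi)
            q=Q[m]; A=np.c_[2*q[:,:2],np.ones(len(q))]; s=np.linalg.lstsq(A,(q[:,:2]**2).sum(1),rcond=None)[0]
            print(n,nm,lo,m.sum(),s[:2].round(1),"r",np.sqrt(s[2]+s[0]**2+s[1]**2).round(1))
E
```

```text
-400 [-9, 2, 17, 124, 124, 125, 215]
-300 [-9, -9, 6, 121, 74, 83, 213]
-200 [4, -9, 7, 102, 103, 34, 214]
-100 [257, -9, 5, 101, 96, 45, 211]
0 [255, -9, 5, 83, 100, 102, 195]
100 [5, -9, 131, 144, 178, 175, 446]
200 [-9, -9, 81, 143, 181, 178, 447]
300 [-9, -9, 64, 177, 200, 210, 397]
400 [-9, -9, 139, 181, 187, 207, 382]
500 [412, 413, 128, 141, 141, 211, 366]
600 [-9, 346, 129, 141, 141, 141, 141]
top1 mallet 60 42 [ 590.8 -314.1] r 10.8
top1 mallet 10 39 [ 590.6 -313.2] r 16.9
top1 drift 60 29 [ 484.1 -309. ] r 10.6
top1 drift 10 36 [ 484.2 -308.7] r 16.9
top1 purple 60 60 [ 670.7 -323.3] r 10.6
top1 purple 10 59 [ 670.4 -322.9] r 16.6
side1 mallet 60 188 [ 591.8 -315.8] r 10.0
side1 mallet 10 137 [ 591.5 -316. ] r 16.7
side1 drift 60 195 [ 485.5 -311.1] r 10.1
side1 drift 10 150 [ 485.5 -311. ] r 16.9
side1 purple 60 183 [ 671.8 -325.4] r 9.9
side1 purple 10 147 [ 672.  -325.5] r 16.7
```

```bash
python3 -m crank '{"delta_pos":[[2.3,-5.6,0],[4.6,-11.2,0],[6.9,-16.8,0],[9.2,-22.4,0],[11.5,-28,0],[13.8,-33.6,0],[16.1,-39.2,0],[18.4,-44.8,0],[20.7,-50.4,0],[23,-56,0],[25.3,-61.6,0],[27.6,-67.2,0],[29.9,-72.8,0],[32.2,-78.4,0],[34.5,-84,0],[37.3,-90.1,0],[37.3,-90.1,0],[37.3,-90.1,0],[37.3,-90.1,0],[37.3,-90.1,0]],"twist":[2,4,6,8,10,12,14,16,18,20,20,20,20,20,20,20,20,20,20,20],"gripper":[0.1,0.1,0.1,0.1,0.1,0.1,0.1,0.1,0.1,0.1,0.1,0.1,0.1,0.1,0.1,0.1,0.1,0.1,0.1,0.1]}'
python3 - <<'E'
from h import *
o=get_obs(); print(o["ee_pos"].round(1) if hasattr(o["ee_pos"],'round') else o["ee_pos"],o["tcp_rot"],o["gripper_width"])
im,P=shot("wrist","w1")
for z,(x,y) in((0,(591,-315)),):
    for lo,hi in((60,115),(115,130),(10,38)):
        m=(np.hypot(P[...,0]-x,P[...,1]-y)<30)&(P[...,2]>lo)&(P[...,2]<hi); q=P[m]
        if m.sum(): print(lo,m.sum(),q.mean(0).round(1),q.min(0).round(),q.max(0).round())
E
```

```text
t: 2.6
ee_pos: [591.1, -314.1, 405.3]
tcp_rot: [[-1.0, 0.006, 0.001], [0.006, 1.0, -0.0], [-0.001, -0.0, -1.0]]
ft_force: [0.1, 0.5, 0.4]
gripper_width: 46.8
grip_force: 0.0
[ 591.1 -314.1  405.3] [[-9.99979653e-01  6.34777664e-03  6.31883127e-04]
 [ 6.34755866e-03  9.99979794e-01 -3.46375069e-04]
 [-6.34069071e-04 -3.42357106e-04 -9.99999740e-01]] 46.82638382718792
60 268 [ 584.  -313.5   88.6] [ 581. -325.   60.] [ 603. -303.  115.]
115 408 [ 591.2 -313.9  119.2] [ 581. -325.  115.] [ 603. -304.  122.]
10 264 [ 582.9 -313.9   31.5] [ 575. -331.   10.] [ 604. -297.   38.]
```

View pics/w1.png

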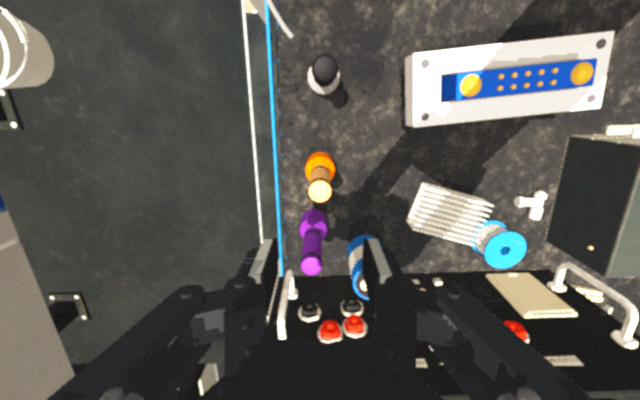

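The wrist view shows the orange mallet at (319,178) with the fingers straddling it in y. It measures (591.5,-314), so the tool is already centred over it. I'll descend and grasp at about 88 mm.

```bash
python3 -m crank '{"delta_pos":[[0,0,-4],[0,0,-8],[0,0,-12],[0,0,-14.5],[0,0,-16.2],[0,0,-16.2],[0,0,-16.2],[0,0,-16.2],[0,0,-16.2],[0,0,-16.2],[0,0,-16.2],[0,0,-16.2]],"twist":[0,0,0,0,0,0,0,0,0,0,0,0],"gripper":[0.1,0.1,0.1,0.1,0.1,0.1,-1,-1,-1,-1,-1,-1]}'
```

```text
t: 4.15
ee_pos: [592.0, -315.6, 244.8]
tcp_rot: [[-1.0, 0.008, 0.003], [0.008, 1.0, -0.001], [-0.003, -0.001, -1.0]]
ft_force: [0.1, 1.2, 6.0]
gripper_width: 20.7
grip_force: 58.6
```

```bash
python3 -m crank '{"delta_pos":[[0,0,2],[0,0,6],[0,0,10],[0,0,14],[-3,4.5,14],[-6,9,14],[-9.4,14.1,14],[-9.4,14.1,14],[-9.4,14.1,14],[-9.4,14.1,14]],"twist":[0,0,0,0,0,0,0,0,0,0],"gripper":[-1,-1,-1,-1,-1,-1,-1,-1,-1,-1]}'
python3 - <<'E' 2>/dev/null
from h import *
for n,k in(("side","s2"),("top","t2")):
    im,P=shot(n,k); o=get_obs(); print(o["ee_pos"].round(1),o["ft_force"])
    H,S,V=[cv2.cvtColor(im,cv2.COLOR_RGB2HSV)[...,i].astype(int) for i in range(3)]
    m=(H>3)&(H<17)&(S>170)&(V>90)&(np.hypot(P[...,0]-498,P[...,1]+174)<30)&(P[...,2]>104); q=P[m]
    if len(q)>10:
        s=np.linalg.lstsq(np.c_[2*q[:,:2],np.ones(len(q))],(q[:,:2]**2).sum(1),rcond=None)[0]
        print(n,len(q),s[:2],np.sqrt(s[2]+s[0]**2+s[1]**2),q.min(0).round(1),q.max(0).round(1))
    cv2.imwrite(f"pics/{k}c.png",cv2.resize(im[100:300,180:460,::-1],None,fx=2.8,fy=2.8))
E
```

```text
t: 5.4
ee_pos: [497.9, -175.3, 383.5]
tcp_rot: [[-1.0, 0.009, 0.001], [0.009, 1.0, -0.001], [-0.001, -0.001, -1.0]]
ft_force: [0.6, 0.4, -2.3]
gripper_width: 20.7
grip_force: 59.7
[ 497.9 -175.3  383.3] [-0.71214637 -0.66047029 -3.03848767]
side 197 [ 495.5171851  -178.50883059] 14.117300556991118 [ 479.6 -195.   142.3] [ 510.1 -160.9  180.6]
[ 497.9 -175.3  383.1] [ 0.45302416 -0.47581127 -2.61543481]
```

View pics/s2c.png

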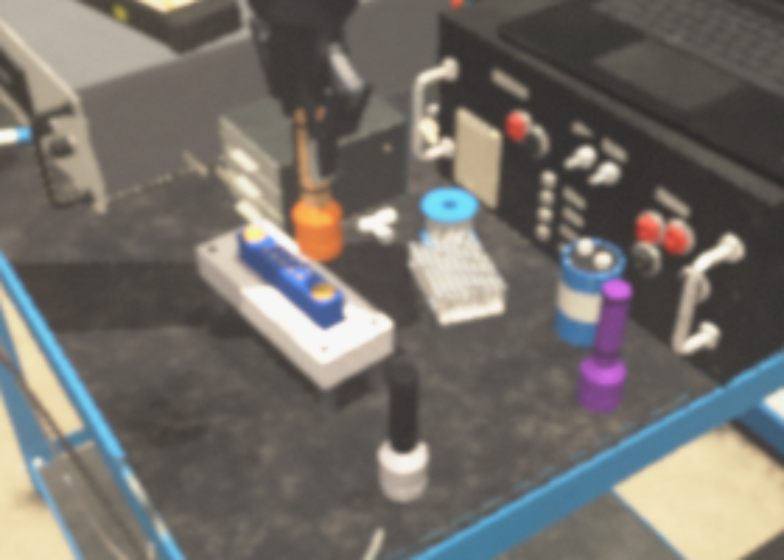

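The side crop shows the mallet held upright with its head clear of the insert and level. The drift and the purple look-alike haven't moved. First tap is on the near button (B), about 7 mm.

```bash
python3 -m crank '{"delta_pos":[[0,0,-2.5],[0,0,-3.5],[0,0,-3.9],[0,0,-4.2],[0,0,-4.6],[0,0,-4.6]],"twist":[0,0,0,0,0,0],"gripper":[-1,-1,-1,-1,-1,-1]}'
```

```text
t: 6.25
ee_pos: [497.6, -175.1, 339.1]
tcp_rot: [[-1.0, 0.008, 0.001], [0.008, 1.0, -0.003], [-0.001, -0.003, -1.0]]
ft_force: [-3.3, -1.4, 4.9]
gripper_width: 20.4
grip_force: 60.5
```

```bash
python3 -m crank '{"delta_pos":[[0,0,2],[0,0,4.5],[-0.5,5,4.5],[-1,9.95,4.5],[-1,9.95,4.5],[-1,9.95,4.5]],"twist":[0,0,0,0,0,0],"gripper":[-1,-1,-1,-1,-1,-1]}'
cat > ins.py <<'E'
from h import *
import sys
from scipy import ndimage as nd
for n in("top","side","wrist"):
    im,P=shot(n,sys.argv[1]+n)
    hs=cv2.cvtColor(im,cv2.COLOR_RGB2HSV); H,S,V=[hs[...,i].astype(int) for i in range(3)]
    # insert frame
    d=P-np.array([493.2,-124.8,0]); a=np.array([.1,-.995]); s=d[...,0]*a[0]+d[...,1]*a[1]; t=-d[...,0]*a[1]+d[...,1]*a[0]
    for nm,c in(("B",50),("A",-50)):
        r=(abs(s-c)<14)&(abs(t)<9)&(P[...,2]<108)&(P[...,2]>55)
        y=r&(H>12)&(H<34)&(S>90)
        if y.sum()>8: q=P[y]; print(n,nm,"brass",y.sum(),"z90 %.1f med %.1f"%(np.percentile(q[:,2],90),np.median(q[:,2])), q[:,:2].mean(0).round(1))
    for nm,c in(("B",30),("A",-30)):
        b=(abs(s-c)<8)&(abs(t)<9)&(P[...,2]<108)&(P[...,2]>55)
        if b.sum()>8: print(n,nm,"bar z %.1f"%np.median(P[b][:,2]))
    p=(abs(abs(t)-25)<6)&(abs(s)<70)&(abs(P[...,2]-70)<8)
    if p.sum()>8: print(n,"plate z %.1f"%np.median(P[p][:,2]))
E
python3 ins.py a 2>/dev/null
```

```text
t: 7.0
ee_pos: [487.5, -74.9, 382.6]
tcp_rot: [[-1.0, 0.007, 0.002], [0.007, 1.0, -0.001], [-0.002, -0.001, -1.0]]
ft_force: [-0.3, -0.8, -3.8]
gripper_width: 20.6
grip_force: 60.4
top B brass 40 z90 95.8 med 94.3 [ 498.2 -175.1]
top B bar z 90.5
top plate z 70.9
side B brass 14 z90 94.4 med 92.3 [ 496.3 -180.8]
side A brass 19 z90 99.5 med 98.4 [486.6 -80.5]
side B bar z 90.4
side A bar z 93.3
side plate z 70.2
wrist B brass 225 z90 94.4 med 92.8 [ 497.6 -173.7]
wrist A brass 31 z90 96.7 med 95.8 [481.5 -76.6]
wrist B bar z 89.7
wrist A bar z 93.0
wrist plate z 69.8
```

```bash
python3 -m crank '{"delta_pos":[[0,0,-2.5],[0,0,-3.6],[0,0,-4],[0,0,-4.4],[0,0,-4.8],[0,0,-5.2],[0,0,-5.2]],"twist":[0,0,0,0,0,0,0],"gripper":[-1,-1,-1,-1,-1,-1,-1]}'
python3 -m crank '{"delta_pos":[[0,0,2],[0,0,4.5],[0.5,-5,4.5],[1,-9.95,4.5],[1,-9.95,4.5],[1,-9.95,4.5]],"twist":[0,0,0,0,0,0],"gripper":[-1,-1,-1,-1,-1,-1]}'
```

```text
t: 8.02
ee_pos: [488.0, -74.4, 332.3]
tcp_rot: [[-1.0, 0.008, 0.003], [0.008, 1.0, 0.003], [-0.003, 0.003, -1.0]]
ft_force: [-1.9, 4.5, 5.0]
gripper_width: 20.7
grip_force: 61.9
t: 8.78
ee_pos: [497.3, -174.6, 375.3]
tcp_rot: [[-1.0, 0.009, 0.0], [0.009, 1.0, -0.0], [-0.0, -0.0, -1.0]]
ft_force: [-0.3, 1.2, -2.7]
gripper_width: 20.7
grip_force: 60.6
```

```bash
python3 -m crank '{"delta_pos":[[0,0,-2],[0,0,-3.2],[0,0,-3.7],[0,0,-4.2],[0,0,-4.7],[0,0,-5.2],[0,0,-5.2]],"twist":[0,0,0,0,0,0,0],"gripper":[-1,-1,-1,-1,-1,-1,-1]}'
python3 -m crank '{"delta_pos":[[0,0,2],[0,0,4.5],[-0.5,5,4.5],[-1,9.95,4.5],[-1,9.95,4.5],[-1,9.95,4.5]],"twist":[0,0,0,0,0,0],"gripper":[-1,-1,-1,-1,-1,-1]}'
python3 ins.py b 2>/dev/null
```

```text
t: 9.65
ee_pos: [497.6, -175.3, 324.6]
tcp_rot: [[-1.0, 0.007, 0.001], [0.007, 1.0, -0.005], [-0.001, -0.005, -1.0]]
ft_force: [-2.0, -4.1, 4.4]
gripper_width: 20.8
grip_force: 61.4
t: 10.4
ee_pos: [487.3, -74.7, 368.2]
tcp_rot: [[-1.0, 0.007, 0.001], [0.007, 1.0, -0.0], [-0.001, -0.0, -1.0]]
ft_force: [-0.5, -0.0, -3.6]
gripper_width: 20.7
grip_force: 61.0
top B brass 38 z90 81.3 med 79.1 [ 498.4 -175.9]
top B bar z 76.8
top plate z 70.9
side B brass 13 z90 79.4 med 78.2 [ 496.8 -180.7]
side A brass 22 z90 87.8 med 85.6 [486.9 -80.6]
side B bar z 76.3
side A bar z 80.9
side plate z 70.4
wrist B brass 222 z90 79.7 med 78.3 [ 497.5 -174. ]
wrist A brass 19 z90 84.4 med 83.6 [481.3 -78.4]
wrist B bar z 75.8
wrist A bar z 80.3
wrist plate z 69.8
```

```bash
python3 -m crank '{"delta_pos":[[0,0,-2],[0,0,-3.2],[0,0,-3.7],[0,0,-4.2],[0,0,-4.7],[0,0,-5.1],[0,0,-5.1]],"twist":[0,0,0,0,0,0,0],"gripper":[-1,-1,-1,-1,-1,-1,-1]}'
python3 -m crank '{"delta_pos":[[0,0,2],[0,0,4.5],[0.5,-5,4.5],[1,-9.95,4.5],[1,-9.95,4.5],[1,-9.95,4.5]],"twist":[0,0,0,0,0,0],"gripper":[-1,-1,-1,-1,-1,-1]}'
python3 -m crank '{"delta_pos":[[0,0,-2],[0,0,-3.2],[0,0,-3.8],[0,0,-4.2],[0,0,-4.5],[0,0,-4.8],[0,0,-4.8]],"twist":[0,0,0,0,0,0,0],"gripper":[-1,-1,-1,-1,-1,-1,-1]}'
```

```text
t: 11.42
ee_pos: [487.8, -74.1, 318.1]
tcp_rot: [[-1.0, 0.008, 0.002], [0.008, 1.0, 0.004], [-0.001, 0.004, -1.0]]
ft_force: [-1.0, 5.7, 5.5]
gripper_width: 20.8
grip_force: 62.5
t: 12.18
ee_pos: [497.1, -174.3, 360.8]
tcp_rot: [[-1.0, 0.008, -0.001], [0.008, 1.0, 0.001], [0.001, 0.001, -1.0]]
ft_force: [-0.6, 0.6, -2.5]
gripper_width: 20.5
grip_force: 61.1
t: 13.05
ee_pos: [497.4, -174.9, 315.3]
tcp_rot: [[-1.0, 0.007, -0.0], [0.007, 1.0, -0.003], [0.0, -0.003, -1.0]]
ft_force: [-4.4, -1.8, 4.7]
gripper_width: 20.7
grip_force: 62.0
```

```bash
python3 -m crank '{"delta_pos":[[0,0,-0.15],[0,0,-0.3],[0,0,-0.3]],"twist":[0,0,0],"gripper":[-1,-1,-1]}'
```

```text
t: 13.42
ee_pos: [497.8, -175.1, 314.4]
tcp_rot: [[-1.0, 0.007, 0.001], [0.007, 1.0, -0.004], [-0.001, -0.004, -1.0]]
ft_force: [-5.6, -0.5, 12.7]
gripper_width: 20.5
grip_force: 62.8
```

Force is rising at the stop, so I'll push a little further, then go to A.

```bash
python3 -m crank '{"delta_pos":[[0,0,-0.15],[0,0,-0.25],[0,0,-0.25]],"twist":[0,0,0],"gripper":[-1,-1,-1]}'
python3 -m crank '{"delta_pos":[[0,0,2],[0,0,5],[-0.5,5,5],[-1,9.95,5],[-1,9.95,5],[-1,9.95,5]],"twist":[0,0,0,0,0,0],"gripper":[-1,-1,-1,-1,-1,-1]}'
python3 -m crank '{"delta_pos":[[0,0,-2],[0,0,-3.2],[0,0,-3.8],[0,0,-4.2],[0,0,-4.5],[0,0,-4.8],[0,0,-4.8]],"twist":[0,0,0,0,0,0,0],"gripper":[-1,-1,-1,-1,-1,-1,-1]}'
```

```text
t: 13.8
ee_pos: [498.7, -175.1, 314.0]
tcp_rot: [[-1.0, 0.007, 0.005], [0.007, 1.0, -0.004], [-0.005, -0.004, -1.0]]
ft_force: [-5.2, 0.8, 17.9]
gripper_width: 20.4
grip_force: 63.3
t: 14.55
ee_pos: [487.3, -74.8, 358.1]
tcp_rot: [[-1.0, 0.007, 0.0], [0.007, 1.0, -0.001], [-0.0, -0.001, -1.0]]
ft_force: [-0.8, -0.1, -2.9]
gripper_width: 20.5
grip_force: 61.3
t: 15.42
ee_pos: [488.1, -74.8, 314.0]
tcp_rot: [[-1.0, 0.008, 0.001], [0.008, 1.0, 0.002], [-0.001, 0.002, -1.0]]
ft_force: [-6.0, 4.1, 13.1]
gripper_width: 20.4
grip_force: 63.4
```

```bash
python3 -m crank '{"delta_pos":[[0,0,-0.2],[0,0,-0.35],[0,0,-0.35]],"twist":[0,0,0],"gripper":[-1,-1,-1]}'
python3 -m crank '{"delta_pos":[[0,0,2],[0,0,5],[4,-4,8],[7,-9,8],[10,-14,8],[10,-14,8],[10,-14,8],[10,-14,8]],"twist":[0,0,0,0,0,0,0,0],"gripper":[-1,-1,-1,-1,-1,-1,-1,-1]}'
python3 ins.py c 2>/dev/null
python3 - <<'E'
import cv2
a=cv2.imread('pics/cside.png');cv2.imwrite('pics/csidec.png',cv2.resize(a[120:280,220:440],None,fx=3.5,fy=3.5,interpolation=cv2.INTER_CUBIC))
E
```

```text
t: 15.8
ee_pos: [489.4, -74.8, 313.5]
tcp_rot: [[-1.0, 0.008, 0.007], [0.008, 1.0, 0.001], [-0.007, 0.001, -1.0]]
ft_force: [-6.1, 5.3, 22.3]
gripper_width: 20.9
grip_force: 64.3
t: 16.8
ee_pos: [586.9, -213.9, 386.8]
tcp_rot: [[-1.0, 0.007, 0.0], [0.007, 1.0, 0.0], [-0.0, 0.0, -1.0]]
ft_force: [-0.1, 0.3, -3.0]
gripper_width: 20.5
grip_force: 61.3
top B brass 45 z90 71.3 med 69.3 [ 498.1 -174.1]
top B bar z 65.2
top plate z 71.0
side B brass 21 z90 70.1 med 68.8 [ 496.7 -178.2]
side A brass 19 z90 70.1 med 68.5 [487.3 -79.6]
side B bar z 64.4
side A bar z 64.3
side plate z 70.3
wrist B brass 276 z90 69.6 med 67.8 [ 498.8 -174.5]
wrist A brass 304 z90 69.3 med 67.6 [488.9 -76.2]
wrist B bar z 63.9
wrist A bar z 63.9
wrist plate z 69.7
```

View pics/csidec.png

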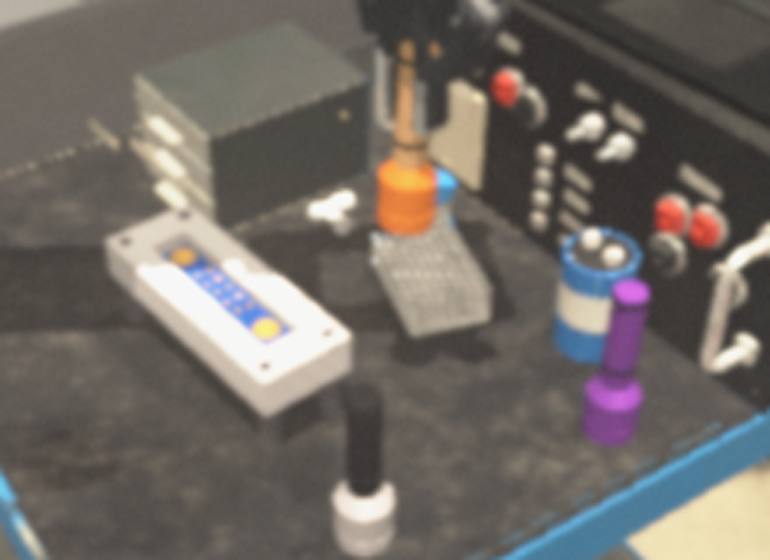

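View pics/cwrist.png

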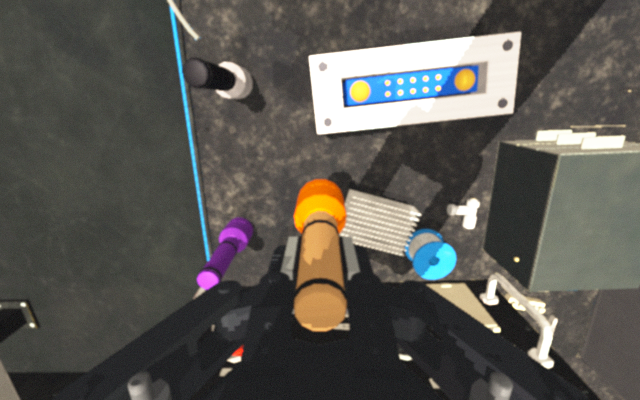

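Both buttons are at plate level (70 mm, bar tops equal at 64 mm) in all views, and the mallet hangs upright. I'll put it back at its original clear spot, (591,-315).

```bash
python3 -m crank '{"delta_pos":[[0.2,-5,0],[0.4,-10.1,0],[0.4,-10.1,0],[0.4,-10.1,-5],[0.4,-10.1,-10],[0.4,-10.1,-13],[0.4,-10.1,-13.8],[0.4,-10.1,-14.2],[0.4,-10.1,-14.4],[0.4,-10.1,-14.4]],"twist":[0,0,0,0,0,0,0,0,0,0],"gripper":[-1,-1,-1,-1,-1,-1,-1,-1,-1,-1]}'
```

```text
t: 18.2
ee_pos: [592.0, -316.2, 244.9]
tcp_rot: [[-1.0, 0.008, 0.003], [0.008, 1.0, -0.002], [-0.003, -0.002, -1.0]]
ft_force: [0.1, 0.9, 0.2]
gripper_width: 20.7
grip_force: 61.8
```

```bash
python3 -m crank '{"delta_pos":[[0,0,-0.1],[0,0,-0.15],[0,0,-0.15]],"twist":[0,0,0],"gripper":[-1,-1,-1]}'
```

```text
t: 18.58
ee_pos: [592.2, -316.3, 244.8]
tcp_rot: [[-1.0, 0.008, 0.003], [0.008, 1.0, -0.001], [-0.003, -0.001, -1.0]]
ft_force: [-2.3, 2.1, 7.9]
gripper_width: 20.7
grip_force: 62.6
```

Firm contact with the bench. I'll release, open partway, and raise.

```bash
python3 -m crank '{"delta_pos":[[0,0,0.1],[0,0,0.1],[0,0,0.1],[0,0,0.1],[0,0,0.1],[0,0,2],[0,0,5],[0,0,9],[0,0,14],[-4,5,16],[-8,10,16],[-12,15,16],[-12,15,16],[-12,15,16]],"twist":[0,0,0,0,0,0,0,0,0,0,0,0,0,0],"gripper":[-0.7,-0.3,0.1,0.1,0.1,0.1,0.1,0.1,0.1,0.1,0.1,0.1,0.1,0.1]}'
python3 ins.py d 2>/dev/null; python3 - <<'E' 2>/dev/null
from h import *
a=cv2.imread('pics/dside.png');cv2.imwrite('pics/dsidec.png',cv2.resize(a[120:280,220:440],None,fx=3.5,fy=3.5,interpolation=cv2.INTER_CUBIC))
Q=np.load("pics/dside.npz")["P"]
for lo,hi in((60,112),(10,36)):
    for xy in((591,-315),(485,-308)):
        q=Q[(np.hypot(Q[...,0]-xy[0],Q[...,1]-xy[1])<28)&(Q[...,2]>lo)&(Q[...,2]<hi)]; s=np.linalg.lstsq(np.c_[2*q[:,:2],np.ones(len(q))],(q[:,:2]**2).sum(1),rcond=None)[0]; print(xy,lo,s[:2].round(1))
E
```

```text
t: 20.32
ee_pos: [471.2, -165.6, 402.9]
tcp_rot: [[-1.0, 0.007, 0.003], [0.007, 1.0, -0.002], [-0.003, -0.002, -1.0]]
ft_force: [-0.3, -0.3, 0.3]
gripper_width: 47.1
grip_force: 0.0
top plate z 70.9
side B brass 23 z90 69.9 med 68.7 [ 498.7 -177.2]
side A brass 13 z90 70.8 med 67.6 [486.2 -81.6]
side B bar z 64.8
side A bar z 64.4
side plate z 70.2
wrist B brass 174 z90 69.6 med 68.0 [ 497.8 -173.6]
wrist A brass 176 z90 69.6 med 67.9 [487.5 -75.7]
wrist B bar z 63.9
wrist A bar z 64.1
wrist plate z 70.0
(591, -315) 60 [ 586.5 -317.9]
(485, -308) 60 [ 485.4 -311.4]
(591, -315) 10 [ 586.7 -317.5]
(485, -308) 10 [ 485.5 -311.1]
```

View pics/dsidec.png

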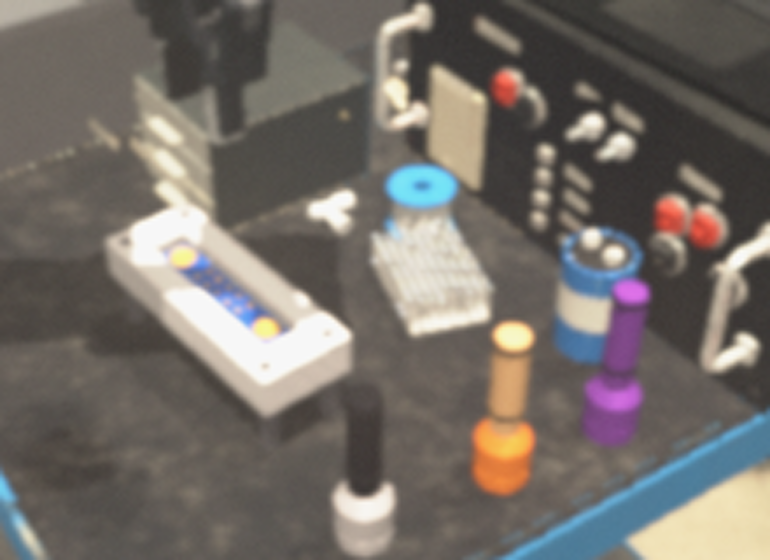

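The mallet stands upright and free, the drift hasn't moved, the insert is flush, and the arm is clear. I'll hand it in.

```bash
python3 -c "
from workcell import *
print(job_done())"
```

```text
the job is handed in; nothing more can be done
None
```

The job is done and handed in at about 20 s: both buttons measure flush with the plate, the mallet stands upright and released away from the stand, and the drift was never touched.

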